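# Unlock the spot-weld head and hold the squeeze

### The arm

A 6-joint arm with a two-finger parallel gripper is mounted at the origin on the work surface. World frame = base frame: x ahead of the robot, y to its left, z up, the work surface at z = 0. Lengths are in m, angles in rad, forces in N, time in s.
With the tool pointing down it reaches from about 0.25 to 0.775 m from the base axis. Payload 8.9 kg.
Tool frame: the origin (TCP) lies at the centre of the arm's flange, where the gripper is bolted on; the fingertips stand 173 mm ahead of it and the grasp point (between the pads) lies 155 mm ahead of it; y points along the fingers, z is the direction in which the jaws open and shut, and the axes are right-handed (so a half turn about y gives the same grasp; the last joint's range is limited). The gripper opens to 85 mm and grips with 20 to 120 N. Pads are 22 mm wide; open, the fingers measure 114 mm over their backs; the gripper's body (76 mm by 85 mm) begins 54 mm behind the grasp point. The pads swing forward as they close: fully open they stand 13 mm farther back than shut.
Start: joints at [1.009, 0.291, -0.153, 1.127, 0, 1.431], TCP at [0.215, 0.479, 0.405] pointing down, gripper open.
Joint ranges: [-2.52, 2.52], [-0.91, 1.74], [-1.3, 1.37], [-1.96, 2.02], [-1.52, 1.47], [-3.14, 3.14]. Speed limits (rad/s): [2.22, 2.22, 2.79, 3.14, 3.14, 3.14].

### API

Orientations are given as a 3x3 rotation matrix whose columns are the frame's x, y, z axes.
In Python, from bench import manip, snapshot, camera_params gives the robot as it stands.
- The arm moves only by the shell command python3 -m jog 'ROWS' [OPENING] [FORCE]. ROWS is JSON, a list of rows, each a list of 6 numbers: the shift along the tool's x, y, z as a fraction of full scale, then the turn, a rotation vector about the tool's x, y, z as a fraction of full scale. A call has 1 to 10 rows; each row shifts and turns the commanded pose from where the row before left it, along the tool's axes as they then stand; what a row does not reach is not made up. Full scale, the value 1, is 0.04 m for a shift and pi rad for a turn. A row lasts 1/12 s, in which the tool goes at most 41.7 mm and 7.16 degrees, less where a joint would pass 70% of its speed; a pose out of reach is approached as far as the arm can. A call with a number of a shift or a turn outside -1 to 1 is refused whole. A call with a gripper value outside its range is refused whole. OPENING is the closure, from 0 (fully open) to 1 (shut), set as the call begins (- or left out, the last holds). The fingers move at their own pace and stop on an object; FORCE is the grip in N (left out, the last holds). Time passes only in rows, so rows that do not move let the fingers close. It gives the time, the measured TCP pose, the force and the opening at its end, in the units of the state.
- manip.observe(): the state, without advancing time (a new reading comes with each control period).
- snapshot(name): name is "scene" or "side" or "wrist"; returns the picture (480x640x3 uint8, red, green, blue); there is no depth.
- camera_params(name): a dict with "fx", "fy", "cx", "cy" (pixels), "extrinsics" (4x4, takes a point from world to camera coordinates). Camera axes: x right, y down, z forward; pixel columns grow to the right and rows downward; lengths in m; the calibration is good to about 2 mm. A picture is of the moment at which its call begins: read the wrist's pose just before it. camera_params takes no time and is no camera call; for the wrist camera it gives the pose at the moment of the call.
- manip.close_job(): hands the job in, once; it reports no verdict.
The state is a dict: "t": time; "joints": joint angles; "joint_vel": joint speeds; "joint_efforts": joint torques, N m; "tool_pos": TCP position; "ee_rot": TCP orientation; "force": force on the tool from outside, world axes, zero at the start; "torque": the same for the moment, N m; "width": finger opening in m.
Only numpy, scipy, OpenCV 4.12 (cv2) and the standard library are available. Lean on these libraries where they do the work, as an engineer would, in place of code of your own. Each camera call takes 0.05 s, during which the arm holds its last target. There are 200 camera calls.

### The job

Two strips are lapped between the electrodes of the hand-lever spot-weld head, ready to be welded. Pull the lever's locking pin out and lay it in the parts tray, then push the lever down until it is level, so that the electrode squeezes the strips with its pressure spring about half compressed, and finish while holding it there steadily for the weld. Do not shift the strips or disturb the other things on the bench.

Things in the scene. Friction and masses are not known exactly. Their poses are not given: they have to be found in the camera images.
- head: Bench spot-weld head, bolted down. Origin under its base, on the bench; -x is its front, where the lever reaches out, y across, z up. In mm: base 250 x 160 x 18; lever pivot at x 90, z 165; two cheeks 8 thick, outer faces at y -24 and 24, x 15 to 115, top z 195; locking pin along y through both at x 40, z 158; electrodes at x -70, y 0; strips on rests at x -70, out to y -112 and 112, up to z 108.
- lever_grip (a point): Middle of the lever's round black rubber grip (diameter 25 mm, 110 long, along the lever), 300 mm from the pivot. With the lever up it is about 222 mm above the bench, with the lever level 165 mm. Nothing stands under the grip.
- lever (a joint): Lever angle (rad): 0 = up, as found, and grows as it is pushed down; the electrode touches the strips at about 0.14, level is 0.19, end stop 0.27. The locking pin blocks it while in. A spring lifts it when let go: the grip needs about 4 N down before touching, about 11 N at level.
- electrode (a joint): Compression of the upper electrode's pressure spring (m): 0 = free, 0.008 = half, reached with the lever level, 0.016 = solid. The brass collar on top of the electrode rises out of the lever's tube by as much. 1 mm more for each 1.9 mm at the grip.
- pin_knob (a point): Middle of the locking pin's black knob, on the head's -y side: diameter 18 mm, 38 long, then a flange of diameter 24, 6 long, at its outer end. It lies level, its near end at the cheek; y axis along the pin towards the shank's tip. Pin about 60 g, shank diameter 10. It comes free after 55 mm straight out, along the head's -y; a spring ball in its groove resists with about 6 N at first.
- pin_tip (a point): Tip of the pin's shank, 76 mm from the knob's middle along the pin's axis.
- pin: The locking pin itself: origin on its axis, 46 mm from the knob's middle towards the tip; y along the pin towards the tip.
- pin_seat (a point): On the head: where the middle of the knob lies when the pin is fully in.
- tray: Flat open steel parts tray, held to the bench by its magnets: 200 mm (x) x 150 mm (y), walls 22 mm high and 3 thick, floor 3 mm thick. Origin: under its centre, on the bench.
- strip_low: Lower steel strip 118 x 20 x 3 mm, lying loose in its work rest, along the head's y. Origin: centre of its underside.
- strip_top: Upper steel strip 118 x 20 x 3 mm, lapped 28 mm over the lower one above the lower electrode, its top 105 mm above the bench. Origin: centre of its underside.
- arc_a: Curved steel channel section, about 115 mm long, 14 wide, 20 high, loose on the bench; leave it alone. Origin: under its middle.
- arc_b: A second such curved section; leave it alone.
- pliers: Pliers, about 180 mm long, 65 wide and 18 high; leave them alone. Origin: under the joint.
- block: Steel block 100 x 50 x 45 mm; leave it alone. Origin: centre of its underside.
There are look-alikes about, which are no part of the job. Leave any pink look-alike of the pin alone.

How it is judged:
On the way, in this order (a step that is already met when the one before it is completed fails the run):
1. the locking pin is drawn right out, the lever still up (distance between pin_knob and pin_seat above 0.06 m and value of joint lever below 0.08 rad), for 0.1 s.
2. the pin lies released in the tray, the lever still up (x of pin_knob in the frame of tray between -0.095 and 0.095 m and y of pin_knob in the frame of tray between -0.07 and 0.07 m and z of each of pin_knob, pin_tip in the frame of tray below 0.024 m and contact force between the fingers and pin below 0.05 N and linear speed of pin below 0.03 m/s and value of joint lever below 0.08 rad), for 0.2 s.
3. the lever is held level, the spring about half compressed on the strips (value of joint electrode between 0.005 and 0.011 m and value of joint lever between 0.16 and 0.22 rad and contact force between electrode and strip_top above 5 N), for 0.3 s.
At the end, for the whole second after the job is handed in: The pin lies released and still in the tray, wholly below its rim; the fingers hold the lever steady and level (0.16 to 0.22 rad), the electrode's pressure spring compressed 8 mm give or take 3 mm (5 to 11), pressing on the upper strip with more than 5 N; the strips have moved less than 8 mm (all of step 3 and x of pin_knob in the frame of tray between -0.095 and 0.095 m and y of pin_knob in the frame of tray between -0.07 and 0.07 m and z of each of pin_knob, pin_tip in the frame of tray below 0.024 m and contact force between the fingers and pin below 0.05 N and linear speed of pin below 0.03 m/s and contact force between the fingers and head above 3 N and velocity of joint lever between -0.05 and 0.05 rad/s and distance of each of strip_low, strip_top from where it was at the start of the episode below 0.008 m); the arm keeps its last pose, push and grip.
It fails at once if a strip is shifted by more than 10 mm (distance of any of strip_low, strip_top from where it was at the start of the episode above 0.01 m).
It fails at once if another thing on the bench is pushed by more than 20 mm (distance of any of arc_a, arc_b, pliers, block from where it was at the start of the episode above 0.02 m).
It also fails if it takes over 54 s, if anything falls off the work surface, if the arm or the gripper's body presses on something with over 40 N, if the wrist force passes 120 N, or if a joint passes its speed limit or range.

## Working session

There is one attempt and no reset: what is moved stays moved. The work goes in short steps, Python scripts to look and compute and a shell command to move; the robot and the scene stay as the last step left them, time stands still between calls to the robot, and variables do not carry over. Pictures are saved under pics/ and viewed, about 8 in all and at most 12, crops included, and the job is handed in when it is done.

```bash
ls; mkdir -p pics
python3 - <<'E'
from bench import manip, snapshot, camera_params
import cv2,numpy as np
s=manip.observe();print(s)
ims=[]
for n in("scene","side","wrist"):
    im=snapshot(n)[:,:,::-1];cv2.imwrite(f"pics/{n}0.png",im);c=camera_params(n);print(n,c["fx"],c["cx"],c["cy"],np.round(c["extrinsics"],3).tolist())
E
```

```text
pics
{'t': 0.0, 'joints': array([ 1.00869881e+00,  2.91270755e-01, -1.54114843e-01,  1.12672818e+00,
        3.01848407e-05,  1.43147381e+00]), 'joint_vel': array([-4.58032790e-04, -6.96082573e-04, -1.06203808e-03,  9.94518860e-05,
        2.89151184e-03,  5.05409106e-04]), 'joint_efforts': array([-2.14330503e-03, -5.37140679e+01,  3.31372547e+01,  1.57418690e-02,
       -2.39327646e-04,  1.47960611e-05]), 'tool_pos': array([0.21528966, 0.47858846, 0.40414141]), 'ee_rot': array([[ 9.11953802e-01, -7.27693789e-04,  4.10292253e-01],
       [-4.10292843e-01, -1.09866206e-03,  9.11953165e-01],
       [-2.12850121e-04, -9.99999132e-01, -1.30049660e-03]]), 'force': array([-0.25624529,  0.33954989,  0.05239361]), 'torque': array([-0.00252932, -0.02018092, -0.01043017]), 'width': 0.08557024798700495}
scene 478.34297806452906 321.0221763301753 243.9898213435254 [[-0.517, 0.856, 0.008, 0.248], [0.601, 0.369, -0.709, -0.217], [-0.61, -0.362, -0.705, 1.453], [0.0, 0.0, 0.0, 1.0]]
side 621.0526930470132 321.90329624896754 239.9898503822501 [[-0.949, -0.314, 0.022, 0.486], [-0.203, 0.556, -0.806, 0.221], [0.241, -0.769, -0.592, 1.564], [0.0, 0.0, 0.0, 1.0]]
wrist 404.178836097757 322.6535733460652 240.29639187603865 [[0.41, 0.912, -0.001, -0.524], [0.863, -0.387, 0.324, -0.043], [0.295, -0.133, -0.946, 0.381], [0.0, 0.0, 0.0, 1.0]]
```

View pics/scene0.png

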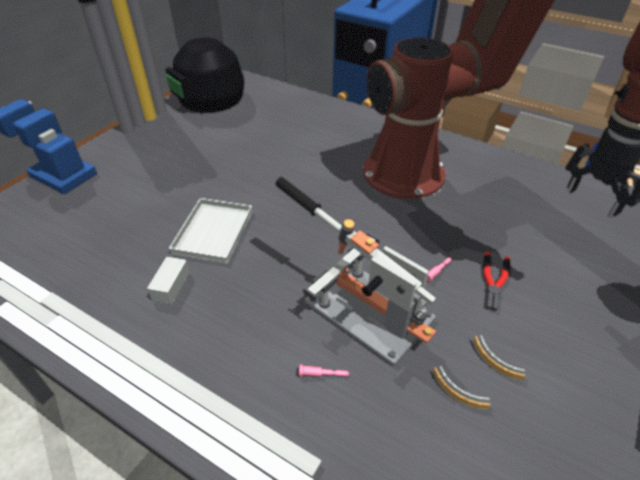

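View pics/side0.png

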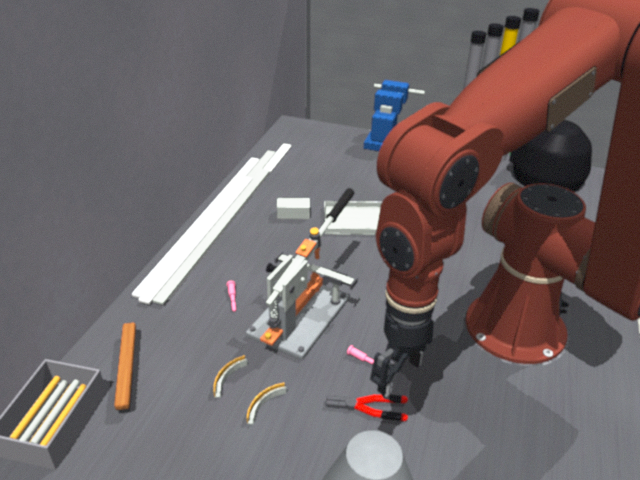

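```bash
cat > h.py <<'E'
import numpy as np,cv2
from bench import manip,snapshot,camera_params
def ray(c,p):
    E=np.array(c["extrinsics"]);R=E[:3,:3];o=-R.T@E[:3,3]
    d=R.T@np.array([(p[0]-c["cx"])/c["fx"],(p[1]-c["cy"])/c["fy"],1]);return o,d/np.linalg.norm(d)
def plane(c,p,z):
    o,d=ray(c,p);return o+d*(z-o[2])/d[2]
def tri(c1,p1,c2,p2):
    o1,d1=ray(c1,p1);o2,d2=ray(c2,p2)
    t=np.linalg.lstsq(np.c_[d1,-d2],o2-o1,rcond=None)[0];a=o1+t[0]*d1;b=o2+t[1]*d2
    return (a+b)/2,np.linalg.norm(a-b)
def proj(c,P):
    q=np.array(c["extrinsics"])@np.r_[P,1];return np.array([c["fx"]*q[0]/q[2]+c["cx"],c["fy"]*q[1]/q[2]+c["cy"]])
E
python3 - <<'E'
from h import *
np.set_printoptions(precision=4,suppress=True)
c=camera_params("scene");s=camera_params("side")
for n,a,b in(("knob",(372,287),(272,267)),("gripmid",(299,196),(341,203)),("collar/cap",(348,225),(315,232)),("gripend",(281,183),(350,192))):print(n,*tri(c,a,s,b))
for p in((171,252),(233,263),(253,205),(204,200)):print("tray rim",plane(c,p,.022))
for p in((392,358),(312,302),(435,330)):print("base",plane(c,p,.018))
for p in((250,332),(301,355)):print("base side",plane(s,p,.018))
i=cv2.imread("pics/scene0.png");j=cv2.imread("pics/side0.png")
o=np.hstack([cv2.resize(i[160:370,260:450],(720//1,796))[:600,:400] if 0 else cv2.resize(i[215:365,295:445],(400,400),interpolation=2),cv2.resize(j[220:370,240:390],(400,400),interpolation=2)]);cv2.imwrite("pics/c1.png",o)
E
```

```text
knob [0.5843 0.1744 0.1662] 0.00450345440519142
gripmid [ 0.4864 -0.0549  0.2269] 0.008999629591168902
collar/cap [0.5099 0.0781 0.2221] 0.00353659836085809
gripend [ 0.477  -0.1068  0.2329] 0.006511924024483824
tray rim [ 0.63   -0.3408  0.022 ]
tray rim [ 0.5794 -0.188   0.022 ]
tray rim [ 0.3808 -0.2771  0.022 ]
tray rim [ 0.4345 -0.4047  0.022 ]
base [0.6156 0.2504 0.018 ]
base [0.5782 0.0353 0.018 ]
base [0.5051 0.2998 0.018 ]
base side [0.6124 0.2529 0.018 ]
base side [0.4703 0.2824 0.018 ]
```

View pics/c1.png

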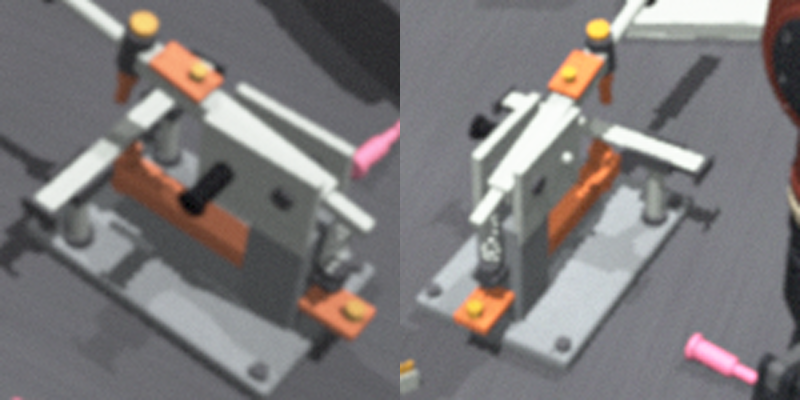

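```bash
cat >> h.py <<'E'
np.set_printoptions(precision=4,suppress=True)
def go(target,Rt):
    """remaining shift in present tool axes (rows of 0.04 m), and turn vector (fraction of pi)"""
    s=manip.observe();R=s["ee_rot"];d=R.T@(np.array(target)-s["tool_pos"])
    w=cv2.Rodrigues(R.T@np.array(Rt))[0].ravel()
    print("t",s["t"],"pos",s["tool_pos"],"F",s["force"],"w",s["width"],"\nshift(fs)",d/.04,"turn/pi",w/np.pi,"deg",np.degrees(w))
def Rdown(yaw): # tool z (jaw) axis at yaw in world, tool y down
    z=np.array([np.cos(yaw),np.sin(yaw),0]);y=np.array([0,0,-1.]);return np.c_[np.cross(y,z),y,z]
E
python3 - <<'E'
from h import *
c=camera_params("scene");s=camera_params("side");w=camera_params("wrist")
i=cv2.imread("pics/scene0.png")
print("knob",plane(c,(373,285.5),.158),plane(c,(382,280.5),.158),plane(c,(364.5,290),.158))
print("grip ends",plane(c,(281,183),.232),plane(c,(318,210),.212),plane(c,(299,196),.222))
hsv=cv2.cvtColor(i,cv2.COLOR_BGR2HSV)
m=((hsv[...,2]>135)&(hsv[...,1]<40)).astype(np.uint8);m[:190]=0;m[272:]=0;m[:,:165]=0;m[:,260:]=0
cs=max(cv2.findContours(m,0,2)[0],key=cv2.contourArea);ap=cv2.approxPolyDP(cs,8,True)[:,0];print("tray",ap.tolist())
for p in ap: print(plane(c,p,.022),plane(c,p,0))
E=np.array(w["extrinsics"]);o=manip.observe();R=o["ee_rot"]
print("cam in tool",R.T@(-E[:3,:3].T@E[:3,3]-o["tool_pos"]),"axis",R.T@E[2,:3])
for yaw in(78,80):go((.60,.17,.40),Rdown(np.radians(yaw)))
E
```

```text
knob [0.5755 0.1737 0.158 ] [0.5548 0.183  0.158 ] [0.5941 0.1649 0.158 ]
grip ends [ 0.4797 -0.1037  0.232 ] [ 0.494  -0.0011  0.212 ] [ 0.4863 -0.0533  0.222 ]
tray [[199, 198], [169, 248], [225, 258], [251, 205], [200, 204], [173, 246], [199, 201], [212, 200]]
[ 0.4351 -0.4222  0.022 ] [ 0.4167 -0.4434  0.    ]
[ 0.6223 -0.3548  0.022 ] [ 0.6087 -0.3743  0.    ]
[ 0.5765 -0.2149  0.022 ] [ 0.5617 -0.2308 -0.    ]
[ 0.3836 -0.2817  0.022 ] [ 0.3638 -0.2993  0.    ]
[ 0.4533 -0.4026  0.022 ] [ 0.4353 -0.4233  0.    ]
[ 0.612  -0.3513  0.022 ] [ 0.5981 -0.3707  0.    ]
[ 0.445  -0.4135  0.022 ] [ 0.4268 -0.4345  0.    ]
[ 0.4229 -0.386   0.022 ] [ 0.4042 -0.4063  0.    ]
cam in tool [-0.0835  0.0301 -0.0004] axis [0.3239 0.9461 0.0005]
t 0.15 pos [0.2153 0.4786 0.4043] F [-0.5484  0.5157 -0.4305] w 0.08510363903574464 
shift(fs) [11.9362  0.1079 -3.0905] turn/pi [ 0.0003 -0.0679 -0.0001] deg [  0.0567 -12.2241  -0.0148]
t 0.15 pos [0.2153 0.4786 0.4043] F [-0.5484  0.5157 -0.4305] w 0.08510363903574464 
shift(fs) [11.9362  0.1079 -3.0905] turn/pi [ 0.0003 -0.079  -0.0001] deg [  0.0565 -14.2241  -0.0158]
```

```bash
python3 -m jog '[[0,-0.4,0,0,0,0],[1,0,-0.26,0,0,0],[1,0,-0.26,0,0,0],[1,0,-0.26,0,0,0],[1,0,-0.26,0,0,0],[1,0,-0.26,0,0,0],[1,0,-0.26,0,0,0],[1,0,-0.26,0,0,0],[1,0,-0.26,0,0,0],[1,0,-0.26,0,0,0]]' 0; python3 -m jog '[[1,0,-0.26,0,0,0],[1,0,-0.26,0,0,0],[0.94,0,-0.2,0,0,0],[0,0,0,0,-0.036,0],[0,0,0,0,-0.037,0],[0,0,0,0,0,0],[0,0,0,0,0,0]]'
python3 - <<'E'
from h import *
go((.60,.17,.40),Rdown(np.radians(79)))
w=camera_params("wrist");im=snapshot("wrist")[:,:,::-1];cv2.imwrite("pics/w1.png",im);np.save("w1.npy",w["extrinsics"])
print(proj(w,(.5755,.1737,.158)))
E
```

```text
t: 0.98
tool_pos: [0.5066, 0.244, 0.4206]
ee_rot: [[0.912, -0.0, 0.41], [-0.41, 0.0, 0.912], [-0.0, -1.0, -0.0]]
force: [0.4, 0.3, 0.2]
width: 0.0851
t: 1.57
tool_pos: [0.6007, 0.1711, 0.4204]
ee_rot: [[0.981, -0.001, 0.196], [-0.196, -0.0, 0.981], [-0.001, -1.0, -0.0]]
force: [0.0, -0.0, 0.3]
width: 0.0851
t 1.5667 pos [0.6007 0.1711 0.4204] F [ 0.0301 -0.0037  0.3356] w 0.08508379859761524 
shift(fs) [-0.0104  0.5088 -0.03  ] turn/pi [ 0.0001 -0.0016 -0.0002] deg [ 0.0108 -0.2963 -0.0414]
[319.2102 206.7551]
```

View pics/w1.png

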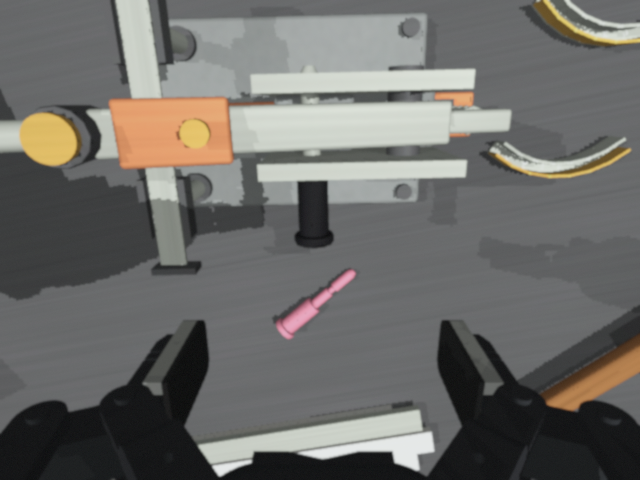

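Run:
```python
from h import *
w=camera_params("wrist");w["extrinsics"]=np.load("w1.npy")
a,b=plane(w,(258,165),.195),plane(w,(466,160),.195);d=b-a;print("cheek inner",a,b,np.linalg.norm(d),np.degrees(np.arctan2(d[1],d[0])))
a,b=plane(w,(250,74),.195),plane(w,(474,69),.195);d=b-a;print("cheek2",a,b,np.linalg.norm(d),np.degrees(np.arctan2(d[1],d[0])))
k,f=plane(w,(312.5,184),.158),plane(w,(314,238),.158);d=f-k;print("knob root,flange",k,f,np.degrees(np.arctan2(d[1],d[0])),np.linalg.norm(d))
for p in((403,191),(409,27)):print("bolt",plane(w,p,.02))
```

```text
cheek inner [0.5405 0.1511 0.195 ] [0.5576 0.2492 0.195 ] 0.09959325801167648 80.11336296236426
cheek2 [0.5005 0.1575 0.195 ] [0.518 0.256 0.195] 0.10003925489199453 79.92946125681728
knob root,flange [0.5615 0.1726 0.158 ] [0.594  0.1668 0.158 ] -10.14120087561053 0.0330209892301577
bolt [0.6097 0.2451 0.02  ]
bolt [0.4752 0.2679 0.02  ]
```

```bash
python3 -m jog '[[0,0,0,0,-0.007,0],[-0.58,0,-0.14,0,0,0],[0,0.8,0,0,0,0],[0,0.8,0,0,0,0],[0,0.5,0,0,0,0],[0,0.38,0,0,0,0],[0,0,0,0,0,0],[0,0,0,0,0,0]]' 0
python3 - <<'E'
from h import *
go((.577,.1697,.321),Rdown(np.radians(80)))
im=snapshot("wrist")[:,:,::-1];cv2.imwrite("pics/w2.png",im)
w=camera_params("wrist")
for y in(-24,-49,-68):print(proj(w,(.5218+.0069-.985*y/1000,.1388+.0394+.1736*y/1000,.158)))
E
```

```text
t: 2.28
tool_pos: [0.5765, 0.1699, 0.3215]
ee_rot: [[0.985, -0.001, 0.171], [-0.171, -0.0, 0.985], [-0.001, -1.0, -0.0]]
force: [-0.5, -0.7, 1.1]
width: 0.085
t 2.2833 pos [0.5765 0.1699 0.3215] F [-0.519  -0.7162  1.0735] w 0.08497647935583305 
shift(fs) [ 0.0129  0.0117 -0.0039] turn/pi [ 0.0001  0.001  -0.0003] deg [ 0.0231  0.1717 -0.0588]
[322.9331 272.8858]
[322.6812 333.202 ]
[322.5068 374.956 ]
```

View pics/w2.png

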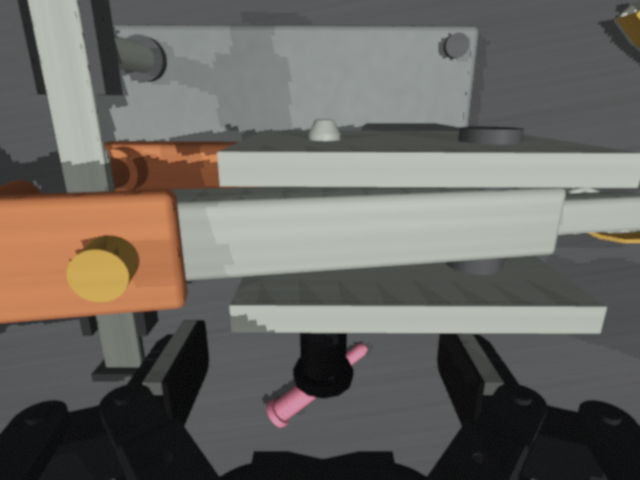

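```bash
python3 -m jog '[[0,0,0,0,0,0],[0,0,0,0,0,0],[0,0,0,0,0,0],[0,0,0,0,0,0],[0,0,0,0,0,0],[0,0,0,0,0,0],[0,0,0,0,0,0],[0,0,0,0,0,0]]' 1 70; python3 -m jog '[[0.1,0,0,0,0,0],[0.1,0,0,0,0,0],[0.15,0,0,0,0,0],[0.2,0,0,0,0,0]]'
```

```text
t: 3.0
tool_pos: [0.577, 0.1696, 0.3218]
ee_rot: [[0.985, 0.0, 0.171], [-0.171, 0.0, 0.985], [0.0, -1.0, 0.0]]
force: [-0.9, -0.4, 3.7]
width: 0.0152
t: 3.33
tool_pos: [0.5989, 0.1659, 0.3216]
ee_rot: [[0.985, -0.0, 0.17], [-0.17, -0.0, 0.985], [-0.0, -1.0, -0.0]]
force: [-0.5, 0.1, 2.0]
width: 0.0151
```

Run:
```python
from h import *
im=snapshot("wrist")[:,:,::-1];s=snapshot("scene")[:,:,::-1]
o=np.hstack([cv2.resize(im[200:480,180:460],(400,400)),cv2.resize(s[200:320,310:430],(400,400),interpolation=2)]);cv2.imwrite("pics/w3.png",o)
```

```text
(no output)
```

View pics/w3.png

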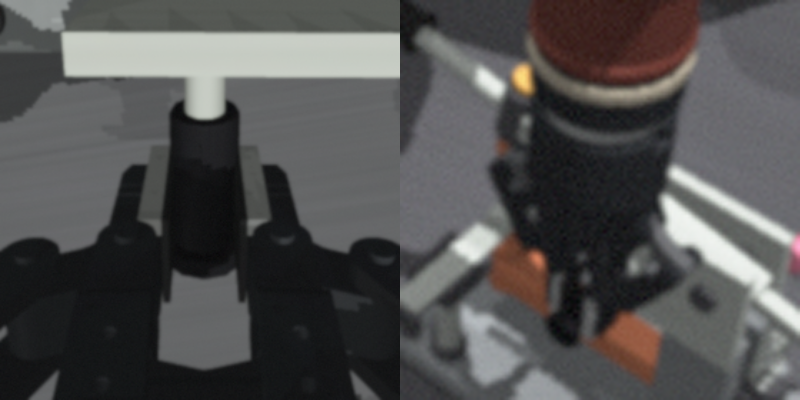

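```bash
python3 -m jog '[[0.25,0,0,0,0,0],[0.3,0,0,0,0,0],[0.3,0,0,0,0,0],[0.3,0,0,0,0,0],[0.3,0,0,0,0,0],[0.2,0,0,0,0,0],[0,0,0,0,0,0],[0,0,0,0,0,0],[0,0,0,0,0,0]]'
python3 - <<'E'
from h import *
im=snapshot("wrist")[:,:,::-1];s=snapshot("scene")[:,:,::-1]
o=np.hstack([cv2.resize(im[60:480,110:530],(400,400)),cv2.resize(s[200:350,300:450],(400,400),interpolation=2)]);cv2.imwrite("pics/w4.png",o)
yaw=np.radians(109.5)
go((.52,-.32,.40),Rdown(yaw)); go((.52,-.32,.40),Rdown(np.radians(19.5)))
E
```

```text
t: 4.18
tool_pos: [0.6632, 0.1546, 0.3211]
ee_rot: [[0.985, -0.001, 0.171], [-0.171, -0.0, 0.985], [-0.001, -1.0, -0.0]]
force: [1.0, 0.9, -0.3]
width: 0.0156
t 4.2833 pos [0.6632 0.1547 0.3215] F [ 1.0915 -0.0162  0.121 ] w 0.015421674431108558 
shift(fs) [ -1.5048  -1.961  -12.3052] turn/pi [ 0.     -0.1628 -0.0001] deg [  0.003  -29.3118  -0.0205]
t 4.2833 pos [0.6632 0.1547 0.3215] F [ 1.0915 -0.0162  0.121 ] w 0.015421674431108558 
shift(fs) [ -1.5048  -1.961  -12.3052] turn/pi [ 0.0001  0.3372 -0.0001] deg [ 0.0172 60.6882 -0.0128]
```

View pics/w4.png

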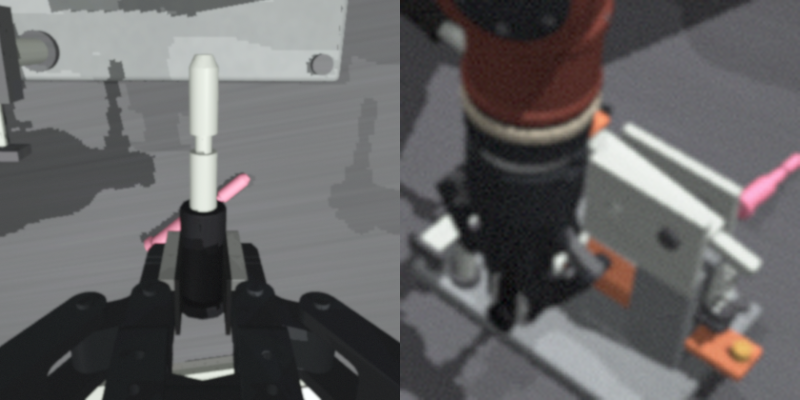

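```bash
python3 -m jog '[[0,-1,0,0,0,0],[0,-1,0,0,0,0],[0,-1,0,0,0,0],[0,0,-1,0,0,0],[0,0,-1,0,0,0],[0,0,-1,0,0,0],[0,0,-1,0,0,0],[0,0,-1,0,0,0],[0,0,-1,0,0,0]]'
python3 -m jog '[[0,0,-1,0,0,0],[0,0,-1,0,0,0],[0,0,0,0,-0.033,0],[0,0,0,0,-0.033,0],[0,0,0,0,-0.033,0],[0,0,0,0,-0.033,0],[0,0,0,0,-0.031,0],[0,0,0,0,0,0],[0,0,0,0,0,0]]'
python3 - <<'E'
from h import *
go((.5327,-.3084,.42),Rdown(np.radians(109.5)))
w=camera_params("wrist");o=manip.observe();R=o["ee_rot"]
for y in(.145,.15,.155):print("tip pred",proj(w,o["tool_pos"]+R@np.array([-.082,y,0])))
E
```

```text
t: 5.03
tool_pos: [0.6216, -0.0832, 0.4419]
ee_rot: [[0.985, 0.0, 0.17], [-0.17, -0.0, 0.985], [0.0, -1.0, -0.0]]
force: [0.4, -0.3, -0.2]
width: 0.0156
t: 5.78
tool_pos: [0.6088, -0.1605, 0.4417]
ee_rot: [[0.944, 0.0, -0.331], [0.331, -0.0, 0.944], [0.0, -1.0, -0.0]]
force: [0.2, -0.3, -0.0]
width: 0.0155
t 5.7833 pos [ 0.6088 -0.1605  0.4417] F [ 0.1813 -0.2993 -0.0162] w 0.015495065341536758 
shift(fs) [-3.0208  0.5418 -2.8591] turn/pi [ 0.     -0.0008  0.    ] deg [ 0.0052 -0.1481  0.0054]
tip pred [323.5501 108.6941]
tip pred [323.5142 108.413 ]
tip pred [323.4812 108.1542]
```

```bash
python3 -m jog '[[-0.7,0.1,-0.7,0,0,0],[-0.7,0.1,-0.7,0,0,0],[-0.7,0.1,-0.7,0,0,0],[-0.7,0.2,-0.6,0,0,0],[-0.2,0,-0.16,0,0,0],[0,0,0,0,0,0],[0,0,0,0,0,0]]'
python3 - <<'E'
from h import *
go((.5327,-.3084,.42),Rdown(np.radians(109.5)))
w=camera_params("wrist");np.save("w5.npy",w["extrinsics"])
im=snapshot("wrist")[:,:,::-1].copy();cv2.imwrite("pics/w5.png",im)
E
```

```text
t: 6.37
tool_pos: [0.534, -0.3086, 0.4217]
ee_rot: [[0.944, 0.0, -0.331], [0.331, 0.0, 0.944], [0.0, -1.0, 0.0]]
force: [0.1, -0.8, -0.1]
width: 0.0156
t 6.3667 pos [ 0.534  -0.3086  0.4217] F [ 0.0739 -0.8094 -0.0742] w 0.01561127188369445 
shift(fs) [-0.0283  0.0419  0.0164] turn/pi [-0.0001 -0.001   0.0001] deg [-0.0162 -0.1734  0.0223]
```

View pics/w5.png

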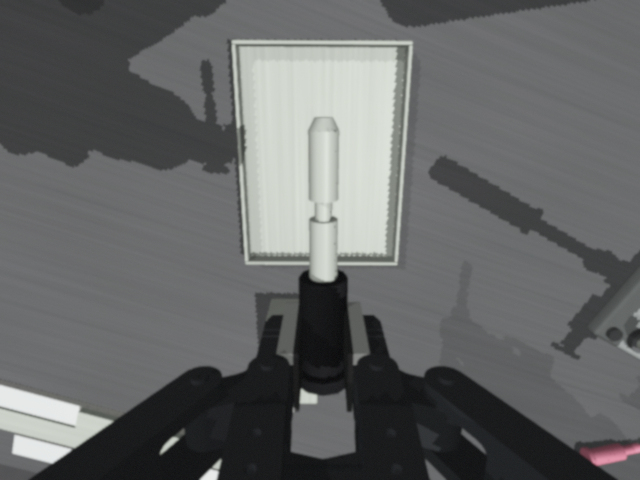

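Run:
```python
from h import *
w=camera_params("wrist");w["extrinsics"]=np.load("w5.npy")
P=np.array([plane(w,p,.022) for p in((232,41),(412,41),(399,264),(246,264))]);print(P,P.mean(0))
x=P[2]-P[1];print(np.linalg.norm(x),np.linalg.norm(P[1]-P[0]),np.degrees(np.arctan2(x[1],x[0])))
c=P.mean(0);u=x/np.linalg.norm(x)
t=c+.030*u;print(t);go((t[0],t[1],.19),Rdown(np.arctan2(u[1],u[0])+np.pi/2))
```

```text
[[ 0.4351 -0.423   0.022 ]
 [ 0.3857 -0.2826  0.022 ]
 [ 0.5729 -0.2153  0.022 ]
 [ 0.6229 -0.3576  0.022 ]] [ 0.5041 -0.3196  0.022 ]
0.19890240674375728 0.14881034955195846 19.781074601492694
[ 0.5324 -0.3095  0.022 ]
t 6.4167 pos [ 0.5345 -0.3079  0.4218] F [-0.2747  0.1542 -0.6969] w 0.01526723156693444 
shift(fs) [-0.0653  5.7955 -0.0192] turn/pi [-0.     -0.0019  0.0002] deg [-0.0052 -0.3475  0.0335]
```

```bash
python3 -m jog '[[-0.06,0.9,-0.02,0,0,0],[0,0.9,0,0,0,0],[0,0.9,0,0,0,0],[0,0.9,0,0,0,0],[0,0.9,0,0,0,0],[0,0.6,0,0,0,0],[0,0.4,0,0,0,0],[0,0.2,0,0,0,0],[0,0,0,0,0,0]]';python3 -m jog '[[0,0.2,0,0,0,0],[0,0.1,0,0,0,0],[0,0,0,0,0,0],[0,0,0,0,0,0]]'
```

```text
t: 7.17
tool_pos: [0.5324, -0.3085, 0.1921]
ee_rot: [[0.942, -0.002, -0.335], [0.335, 0.002, 0.942], [-0.001, -1.0, 0.002]]
force: [-0.4, 0.1, 0.4]
width: 0.0154
t: 7.5
tool_pos: [0.5324, -0.3102, 0.1821]
ee_rot: [[0.943, 0.001, -0.334], [0.334, -0.0, 0.943], [0.0, -1.0, -0.001]]
force: [-0.7, -0.1, -0.7]
width: 0.0149
```

```bash
python3 -m jog '[[0,0.03,0,0,0,0],[0,0,0,0,0,0],[0,0,0,0,0,0]]' 0.72; python3 -m jog '[[0,0,0,0,0,0],[0,0,0,0,0,0],[0,0,0,0,0,0],[0,0,0,0,0,0]]' 0.45; python3 -m jog '[[0,-0.2,0,0,0,0],[0,-0.4,0,0,0,0],[0,-0.8,0,0,0,0],[0,-1,0,0,0,0],[0,-1,0,0,0,0],[0,-1,0,0,0,0],[0,-1,0,0,0,0],[0,-0.6,0,0,0,0],[0,0,0,0,0,0]]'
python3 - <<'E'
from h import *
w=camera_params("wrist")
im=snapshot("wrist")[:,:,::-1].copy();cv2.imwrite("pics/w6.png",im);np.save("w6.npy",w["extrinsics"])
O=np.array([.5218,.1388]);ex=np.array([.1736,.985]);g=O+ex*(.090-.300*np.cos(.19));print("grip pred",g)
s=cv2.imread("pics/scene0.png");i=s[165:225,265:335]
c=camera_params("scene");print("proj",proj(c,(*g,.222)))
go((*g,.42),Rdown(np.radians(170)))
E
```

```text
t: 7.75
tool_pos: [0.5322, -0.3103, 0.1807]
ee_rot: [[0.943, 0.001, -0.334], [0.334, -0.0, 0.943], [0.0, -1.0, -0.001]]
force: [-0.1, 0.4, -0.3]
width: 0.0239
t: 8.08
tool_pos: [0.5322, -0.3102, 0.1803]
ee_rot: [[0.943, 0.0, -0.334], [0.334, -0.0, 0.943], [0.0, -1.0, -0.0]]
force: [1.1, 0.2, -0.8]
width: 0.047
t: 8.83
tool_pos: [0.5328, -0.3106, 0.4274]
ee_rot: [[0.943, 0.008, -0.334], [0.334, -0.006, 0.943], [0.005, -1.0, -0.008]]
force: [0.6, 0.1, -0.2]
width: 0.0468
grip pred [ 0.4863 -0.0627]
proj [295.2978 194.5336]
t 8.8833 pos [ 0.5326 -0.3104  0.4243] F [ 0.1402  0.3682 -0.0399] w 0.04702738784335612 
shift(fs) [0.9782 0.0776 6.2239] turn/pi [ 0.0021 -0.336   0.0001] deg [  0.3772 -60.4791   0.021 ]
```

View pics/w6.png

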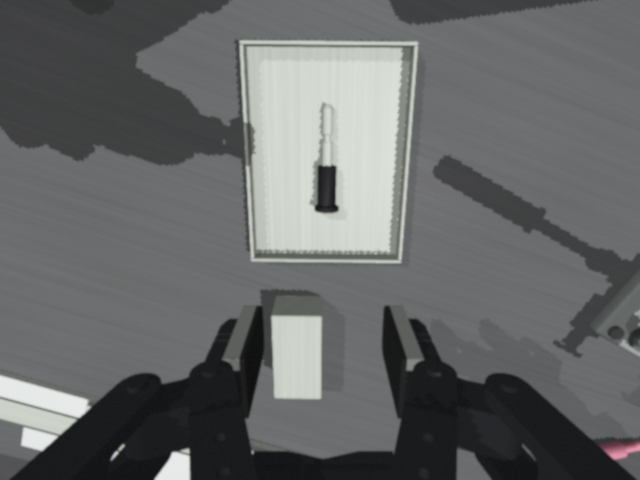

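```bash
python3 -m jog '[[0,-0.3,0,0,-0.037,0],[0,-0.3,0,0,-0.037,0],[0,-0.2,0,0,-0.037,0],[0,0,0,0,-0.037,0],[0,0,0,0,-0.037,0],[0,0,0,0,-0.037,0],[0,0,0,0,-0.037,0],[0,0,0,0,-0.037,0],[0,0,0,0,-0.037,0],[0,0,0,0,-0.003,0]]' 0
python3 - <<'E'
from h import *
go((.4863,-.060,.45),Rdown(np.radians(170)));print(manip.observe()["joints"])
E
```

```text
t: 9.72
tool_pos: [0.5319, -0.31, 0.4514]
ee_rot: [[0.168, -0.001, -0.986], [0.986, 0.001, 0.168], [0.001, -1.0, 0.002]]
force: [0.2, -0.2, 0.6]
width: 0.085
t 9.7167 pos [ 0.5319 -0.31    0.4514] F [ 0.1504 -0.2187  0.6147] w 0.08496236935002786 
shift(fs) [5.9684 0.0443 2.1767] turn/pi [-0.0005  0.0017  0.0003] deg [-0.0887  0.2996  0.0456]
[-0.6464  0.4533  0.2101  1.3294  0.     -2.0479]
```

```bash
python3 -m jog '[[0.9,0,0.33,0,0,0],[0.9,0,0.33,0,0,0],[0.9,0,0.33,0,0,0],[0.9,0,0.33,0,0,0],[0.9,0,0.33,0,0,0],[0.9,0,0.33,0,0,0],[0.57,0,0.2,0,0,0],[0,0,0,0,0,0],[0,0,0,0,0,0]]'
python3 - <<'E'
from h import *
w=camera_params("wrist");go((.4863,-.060,.45),Rdown(np.radians(170)))
im=snapshot("wrist")[:,:,::-1].copy();cv2.imwrite("pics/w7.png",im);np.save("w7.npy",w["extrinsics"])
O=np.array([.5218,.1388]);ex=np.array([.1736,.985])
for r in(.245,.3,.355):
  print(proj(w,(*(O+ex*(.090-r*np.cos(.19))),.165+r*np.sin(.19))))
E
```

```text
t: 10.47
tool_pos: [0.4873, -0.0586, 0.4522]
ee_rot: [[0.174, -0.0, -0.985], [0.985, -0.0, 0.174], [-0.0, -1.0, 0.0]]
force: [0.0, -0.8, 0.5]
width: 0.0854
t 10.4667 pos [ 0.4873 -0.0586  0.4522] F [ 0.0212 -0.8226  0.4892] w 0.08536685741786278 
shift(fs) [-0.0381  0.0551  0.0196] turn/pi [-0.0001 -0.0002 -0.    ] deg [-0.0197 -0.0358 -0.0049]
[322.8264 337.1654]
[322.8454 259.8356]
[322.8699 160.0523]
```

View pics/w7.png

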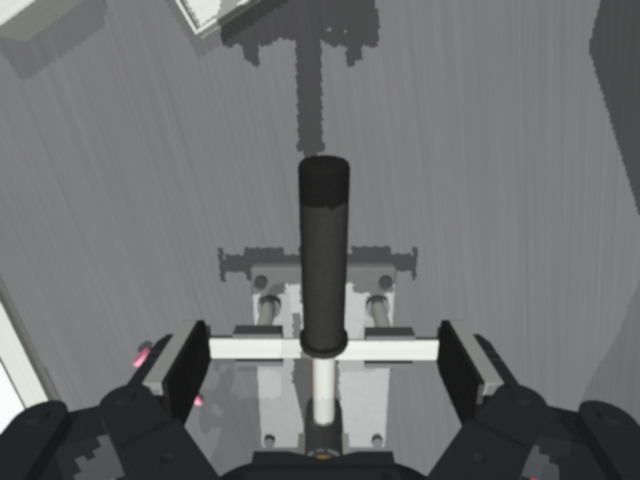

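```bash
cat >> h.py <<'E'
O=np.array([.5218,.1388]);EX=np.array([.1736,.985])
def lev(a,off=0,r=.3):
    "tool target gripping the lever raised by a above level"
    g=np.r_[O+EX*(.090-r*np.cos(a)),.165+r*np.sin(a)]
    x=np.r_[EX*np.cos(a),-np.sin(a)];y=np.r_[-EX*np.sin(a),-np.cos(a)]
    return g-(.155+off)*y,np.c_[x,y,np.cross(x,y)]
E
python3 -m jog '[[0,0,0,0,0,0.03],[0,0,0,0,0,0.0305],[0,0,0,0,0,0]]'; python3 -c "
from h import *
print(lev(.19));go(*lev(.19))"
```

```text
t: 10.77
tool_pos: [0.488, -0.0605, 0.4519]
ee_rot: [[0.172, -0.034, -0.984], [0.966, -0.19, 0.176], [-0.193, -0.981, 0.0]]
force: [-0.4, 0.4, -0.8]
width: 0.0855
(array([ 0.4914, -0.0339,  0.3739]), array([[ 0.1705, -0.0328, -0.985 ],
       [ 0.9673, -0.186 ,  0.1736],
       [-0.1889, -0.982 ,  0.    ]]))
t 10.7667 pos [ 0.488  -0.0605  0.4519] F [-0.3854  0.4122 -0.7572] w 0.08549802127175885 
shift(fs) [1.0348 1.785  0.0325] turn/pi [-0.0002 -0.0007 -0.0015] deg [-0.0425 -0.1259 -0.269 ]
```

```bash
python3 -m jog '[[0.5,0,0.03,0,0,0],[0.53,0.4,0,0,0,0],[0,0.6,0,0,0,0],[0,0.5,0,0,0,0],[0,0.28,0,0,0,0],[0,0,0,0,0,0],[0,0,0,0,0,0]]'; python3 -m jog '[[0,0,0,0,0,0],[0,0,0,0,0,0],[0,0,0,0,0,0],[0,0,0,0,0,0],[0,0,0,0,0,0],[0,0,0,0,0,0],[0,0,0,0,0,0]]' 1 60;python3 -c "
from h import *
go(*lev(.19));go(*lev(.10));go(*lev(.0));print(manip.observe()['force'])"
```

```text
t: 11.35
tool_pos: [0.4913, -0.0337, 0.3743]
ee_rot: [[0.172, -0.034, -0.984], [0.967, -0.184, 0.176], [-0.187, -0.982, 0.001]]
force: [-0.3, -0.3, -0.2]
width: 0.0857
t: 11.93
tool_pos: [0.4913, -0.033, 0.3748]
ee_rot: [[0.171, -0.032, -0.985], [0.967, -0.186, 0.174], [-0.189, -0.982, -0.0]]
force: [-0.4, 0.3, 2.0]
width: 0.023
t 11.9333 pos [ 0.4913 -0.033   0.3748] F [-0.3943  0.2557  2.0126] w 0.022993263676353987 
shift(fs) [-0.0176  0.0284 -0.0056] turn/pi [ 0.0001 -0.     -0.    ] deg [ 0.0225 -0.0046 -0.0025]
t 11.9333 pos [ 0.4913 -0.033   0.3748] F [-0.3943  0.2557  2.0126] w 0.022993263676353987 
shift(fs) [-0.3355  0.7182 -0.0054] turn/pi [ 0.0001 -0.     -0.0287] deg [ 0.0226 -0.0036 -5.1591]
t 11.9333 pos [ 0.4913 -0.033   0.3748] F [-0.3943  0.2557  2.0126] w 0.022993263676353987 
shift(fs) [-0.6145  1.5146 -0.0051] turn/pi [ 0.0001 -0.     -0.0605] deg [  0.0228  -0.0025 -10.8887]
[-0.3943  0.2557  2.0126]
```

```bash
python3 -m jog '[[-0.04,0.08,0,0,0,-0.003],[-0.07,0.14,0,0,0,-0.006],[-0.07,0.14,0,0,0,-0.006],[-0.07,0.14,0,0,0,-0.006],[-0.07,0.14,0,0,0,-0.006],[-0.07,0.14,0,0,0,-0.006],[-0.07,0.14,0,0,0,-0.006],[0,0,0,0,0,0]]';python3 -c "
from h import *
go(*lev(.0))"
```

```text
t: 12.6
tool_pos: [0.4872, -0.0567, 0.3397]
ee_rot: [[0.174, -0.012, -0.985], [0.983, -0.064, 0.175], [-0.065, -0.998, 0.0]]
force: [1.0, 1.2, 3.6]
width: 0.0233
t 12.6 pos [ 0.4872 -0.0567  0.3397] F [1.0013 1.2133 3.624 ] w 0.02332057203551854 
shift(fs) [-0.2547  0.5115 -0.0042] turn/pi [-0.0001 -0.0004 -0.0208] deg [-0.0158 -0.0638 -3.7465]
```

```bash
python3 -m jog '[[-0.06,0.12,0,0,0,-0.005],[-0.07,0.14,0,0,0,-0.006],[-0.06,0.12,0,0,0,-0.005],[-0.05,0.1,0,0,0,-0.004],[0,0,0,0,0,0],[0,0,0,0,0,0],[0,0,0,0,0,0]]';python3 -c "
from h import *
go(*lev(.0))"
```

```text
t: 13.18
tool_pos: [0.4854, -0.0666, 0.3224]
ee_rot: [[0.174, -0.0, -0.985], [0.985, -0.005, 0.174], [-0.005, -1.0, -0.001]]
force: [-4.3, -2.0, 11.5]
width: 0.0233
t 13.1833 pos [ 0.4854 -0.0666  0.3224] F [-4.2959 -2.0322 11.5492] w 0.023301819496787553 
shift(fs) [-0.0367  0.0605 -0.0058] turn/pi [ 0.0002 -0.0001 -0.0015] deg [ 0.0309 -0.0188 -0.2769]
```

```bash
python3 -m jog '[[-0.02,0.04,0,0,0,-0.001],[0,0.02,0,0,0,0],[0,0,0,0,0,0],[0,0,0,0,0,0],[0,0,0,0,0,0],[0,0,0,0,0,0],[0,0,0,0,0,0]]';python3 -c "
from h import *
go(*lev(.0))
w=camera_params('wrist');a=snapshot('wrist')[:,:,::-1];b=snapshot('scene')[:,:,::-1];s=snapshot('side')[:,:,::-1]
for n in(('scene','side')):
  c=camera_params(n)
  for k in(0,.19): print(n,k,proj(c,np.r_[O+EX*(.090-.355*np.cos(k)),.165+.355*np.sin(k)]),proj(c,np.r_[O+EX*(.090-.245*np.cos(k)),.165+.245*np.sin(k)]))
for k in(-.03,0,.03,.06):print(k,proj(w,np.r_[O+EX*(.090-.355*np.cos(k)),.165+.355*np.sin(k)]))
o=np.hstack([cv2.resize(a[60:480,110:530],(400,400)),cv2.resize(s[170:320,240:390],(400,400),interpolation=2)]);o=np.vstack([o,np.hstack([cv2.resize(b[165:240,250:400],(400,200),interpolation=2),cv2.resize(b[200:275,140:290],(400,200),interpolation=2)])])
cv2.imwrite('pics/f.png',o)"
```

```text
t: 13.77
tool_pos: [0.4853, -0.0671, 0.3202]
ee_rot: [[0.174, 0.0, -0.985], [0.985, -0.001, 0.174], [-0.001, -1.0, -0.001]]
force: [-4.0, -1.0, 11.7]
width: 0.0232
t 13.7667 pos [ 0.4853 -0.0671  0.3202] F [-3.9805 -0.9965 11.6908] w 0.023244916695260374 
shift(fs) [-0.0226  0.004  -0.0061] turn/pi [ 0.0002 -0.     -0.0004] deg [ 0.0412 -0.0018 -0.07  ]
scene 0 [276.738  202.9522] [312.7007 224.6256]
scene 0.19 [277.0683 180.4886] [314.1764 209.326 ]
side 0 [350.2098 211.727 ] [331.3153 232.2677]
side 0.19 [350.3959 191.6319] [331.0807 218.2235]
-0.03 [321.8053 189.6557]
0 [321.7004 196.0401]
0.03 [321.5775 204.6011]
0.06 [321.4322 215.9132]
```

View pics/f.png

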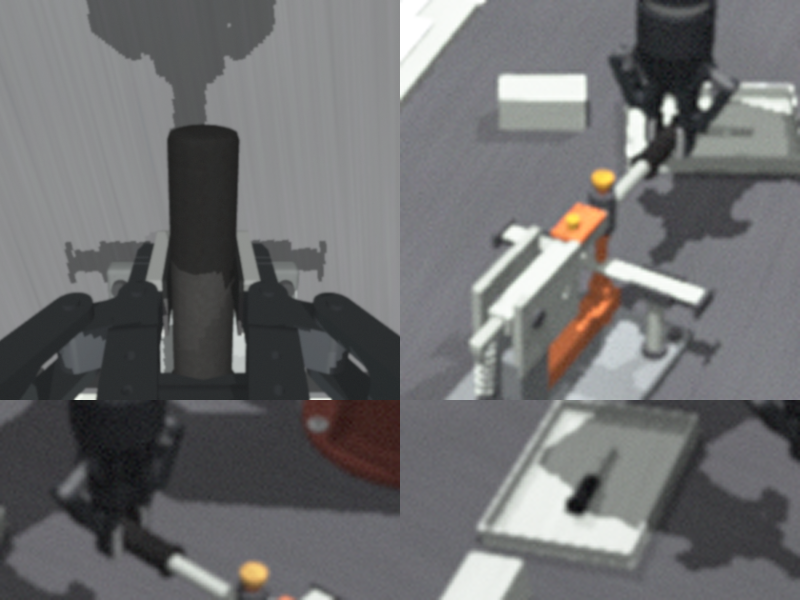

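```bash
python3 -m jog '[[0,0,0,0,0,0],[0,0,0,0,0,0],[0,0,0,0,0,0],[0,0,0,0,0,0]]'; python3 -c "
from h import *
manip.close_job()"
```

```text
t: 14.25
tool_pos: [0.4853, -0.0671, 0.3202]
ee_rot: [[0.174, 0.0, -0.985], [0.985, -0.001, 0.174], [-0.001, -1.0, -0.001]]
force: [-4.4, -0.3, 12.8]
width: 0.023
the job is handed in; nothing more can be done
```

I pulled the locking pin straight out about 86 mm, laid it in the parts tray, then gripped the lever and swung it down to level. I handed the job in at t = 14.25 s with the lever held there.

What the last checks showed:
- **Pin:** it lies flat near the middle of the tray, released by the fingers (seen in the wrist and scene views).
- **Lever:** the grip is at about z 0.165 m, within 1 mm of the level target. The push was 11.7 to 12.8 N, against about 11 N expected at level. The wrist image agrees to within 2 px.
- **Spring:** I worked out the compression (about 8 mm) from the lever height. I did not measure it on the brass collar.
- **Strips and bench items:** I saw no sign of them shifting in the final views, but I did not measure them.
- **Side load:** about 4 N sideways remained at the grip while holding, steady over the last second.
- **Knob grip:** the jaws closed to 15 mm on the 18 mm knob, narrower than expected, but it held to the tray.

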